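Take the sample-preparation stack apart and set out its stations

TASK

Take the stack in the middle of the bench apart and set out the next run: the small amber sample pot in the middle of the balance's round steel pan, the white screw-cap jar in the middle of the mixer's round rubber platform, the aluminium heating insert in the middle of the hotplate's square white top, and the white tube block that carried them all in the middle of the grey drying mat, lying along the mat's length. Keep everything upright, and leave the tube rack and the wash bottle where they stand.

Things in the scene. Friction and masses are not known exactly. Their poses are not given: they have to be found in the camera images.
- tube_block: low white plastic block with small dark holes in its top, 56 (x) x 130 (y) x 30 (z) mm, about 0.2 kg, loose: the bottom of the stack, lying on the bench. Origin at the centre of its underside, z up, y along its length. The jar and the insert stand on its top (30 mm up) side by side, one about 34 mm to each side of its middle along y; which is at which end varies.
- jar: white round screw-cap jar with a ribbed cap, diameter 46 mm, height 45 mm, straight sides, about 0.11 kg, loose. Origin at the centre of its underside, z up.
- insert: square aluminium heating insert, a block 44 x 44 x 45 mm (z) with four dark holes in its top, about 0.21 kg, loose. Origin at the centre of its underside, z up, x and y square to its sides, which lie nearly parallel to the tube block's.
- pot: small round amber sample pot with a black cap, diameter 32 mm, height 38 mm, straight sides, about 0.05 kg, loose. It stands on top of either the jar or the insert (75 mm above the bench). Origin at the centre of its underside, z up.
- balance: compact pale-grey balance, fixed, housing 114 (x) x 116 (y) x 34 mm high with a display strip towards -x; on it a round steel pan, diameter 76 mm, whose top is 42 mm above the bench. Origin on the bench straight under the pan's centre, z up.
- mixer: round grey mixer, fixed, drum of 108 mm diameter with a small black knob on the side towards -x; on it a round black rubber platform, diameter 80 mm, whose flat top is 48 mm above the bench. Origin on the bench straight under the platform's centre, z up.
- hotplate: hotplate (cold), fixed, grey-blue housing 116 (x) x 104 (y) mm with a black knob on the side towards -x; its square white ceramic top, 90 x 90 mm, lies 46 mm above the bench. Origin on the bench straight under the centre of that square, x and y along its sides, z up.
- mat: flat grey ribbed drying mat, fixed, 84 (x) x 160 (y) mm, its top 6 mm above the bench. Origin at the centre of its underside, y along its length, z up.
- rack: bystander: loose white tube rack, 75 (x) x 200 (y) x 58 mm high, with four white tubes standing up to 96 mm; beyond the stack. Origin at the centre of its underside.
- wash_bottle: bystander: loose white bottle with a blue cap, diameter 60 mm, 130 mm high, near the tube rack. Origin at the centre of its underside.
Things that resemble listed ones, but are neither listed nor needed, are in the scene too. Leave any yellow look-alike of the insert alone.

How it is judged (in metres and radians):
At the end, for the whole second after the job is handed in: Pot on the balance pan, jar on the mixer platform, insert on the hotplate top, tube block on the mat: each upright (0.08 rad), still, resting there (height within 4 mm), its centre within 14 mm of the place's centre; the tube block's length within 0.2 rad of the mat's (horizontal distance between pot and balance below 0.014 m and z of pot in the frame of balance between 0.038 and 0.046 m and angle between each of pot, jar, insert, tube_block's own z axis and vertical below 0.08 rad and linear speed of each of pot, jar, insert, tube_block below 0.02 m/s and angular speed of each of pot, jar, insert, tube_block below 0.2 rad/s and horizontal distance between jar and mixer below 0.014 m and z of jar in the frame of mixer between 0.044 and 0.052 m and horizontal distance between insert and hotplate below 0.014 m and z of insert in the frame of hotplate between 0.042 and 0.05 m and horizontal distance between tube_block and mat below 0.014 m and z of tube_block in the frame of mat between 0.002 and 0.01 m and angle between the y axis of tube_block and the y axis of mat, either way round below 0.2 rad); the robot touches nothing.
It fails at once if one of the four things is tipped by more than 0.6 rad (angle between any of tube_block, jar, insert, pot's own z axis and vertical above 0.6 rad).
It fails at once if the tube rack or the wash bottle is moved by more than 20 mm (distance of any of rack, wash_bottle from where it was at the start of the episode above 0.02 m).
It also fails if it takes over 104 s, if anything falls off the work surface, if the arm or the gripper's body presses on something with over 40 N, if the wrist force passes 120 N, or if a joint passes its speed limit or range.

ROBOT

A 7-joint arm with a two-finger parallel gripper is mounted at the origin on the work surface. World frame = base frame: x ahead of the robot, y to its left, z up, the work surface at z = 0. Lengths are in mm, angles in rad, forces in N, time in s.
With the tool pointing down it reaches from about 425 to 875 mm from the base axis. Payload 4.7 kg.
Tool frame: the origin (TCP) lies on the centre line of the jaws, within the pads' length; the fingertips stand 8 mm ahead of it and the grasp point (between the pads) lies 11 mm behind it; z points along the fingers, y is the line along which they close (so a half turn about z gives the same grasp; the last joint's range is limited). The gripper opens to 87 mm and grips with 3 to 60 N. Pads are 19 mm wide; open, the fingers measure 117 mm over their backs; the gripper's body (75 mm by 190 mm) begins 51 mm behind the grasp point.
Start: joints at [-1.276, 0.321, -0.07, 1.45, 0.023, 1.371, -0.057], TCP at [180.158, 624.554, 230.587] pointing down, gripper open.
Joint ranges: [-2.86, 2.86], [-0.3, 2.09], [-1.38, 1.24], [0.06, 2.45], [-1.56, 4.7], [0.09, 2.05], [-2.69, 2.69]. Speed limits (rad/s): [2.57, 2.57, 3.14, 3.14, 3.14, 3.14, 3.14].

INTERFACE

Orientations are given as a unit quaternion [w, x, y, z].
In Python, from workcell import reach, servo_line, move_joints, release, close, hold, inverse_kinematics, sense, get_image, Unreachable, close_job gives the robot as it stands. Calls block until the motion is done:
- reach(position, orientation): joint-space move of the TCP to a pose.
- servo_line(position, ori=None, feed=150): straight line of the TCP; ori=None keeps the orientation; feed is the mean speed in mm/s.
- move_joints(angles): joint-space move.
- release() and close(force=None): open the fingers fully, or close them until they stop; force is the grip in N (None keeps the last).
- hold(seconds).
- inverse_kinematics(position, orientation): joint angles nearest the present ones, or None.
- sense(): the state.
- get_image(name): name is "scene" or "top" or "wrist"; returns a dict with "color" (480x640x3 uint8, red, green, blue), "mtx" (3x3 intrinsics, pixels), "R" (3x3) and "t" (3): a world point X has camera coordinates R X + t; the wrist camera has in their place "mount" (4x4, takes a point from camera to tool coordinates, whose origin is the TCP and whose axes are the flange's). Camera axes: x right, y down, z forward; pixel columns grow to the right and rows downward; lengths in mm; the calibration is good to about 2 mm. A picture is of the moment at which its call begins: read the wrist's pose just before it. There is no depth.
A pose or a line that the arm cannot do raises Unreachable and nothing moves.
- close_job(): hands the job in; it is judged then, once.
The state is a dict: "time": time; "qpos": joint angles; "joint_vel": joint speeds; "tau": joint torques, N m; "eef_pos": TCP position; "tcp_rot": TCP orientation; "ft_force": force on the tool from outside, world axes, zero at the start; "ft_torque": the same for the moment, N m; "gripper_width": opening from 0.0 (shut) to 1.0 (fully open); "gripper_force": force on a finger pad.
Only numpy, scipy, OpenCV 4.12 (cv2) and the standard library are available. Lean on these libraries where they do the work, as an engineer would, in place of code of your own. Each camera call takes 0.05 s, during which the arm holds its last target. There are 200 camera calls.

## Working session

There is one attempt and no reset: what is moved stays moved. The work goes in short steps, each a Python script; the robot and the scene stay as the last script left them, time stands still between calls to the robot, and variables do not carry over. Pictures are saved under pics/ and viewed, at most 14 in all, crops included, and the job is handed in when it is done.

```bash
mkdir -p pics; ls
python3 - <<'E'
from workcell import *
import cv2
for n in("scene","top"):
    d=get_image(n); cv2.imwrite(f"pics/{n}0.png",d["color"][:,:,::-1]); print(n,d["mtx"],d["R"],d["t"])
w=get_image("wrist");print(w["mount"],w["mtx"]);s=sense();print(s)
E
```

```text
pics
scene [[482.55591067   0.         325.63955382]
 [  0.         482.55591067 238.22256194]
 [  0.           0.           1.        ]] [[-0.15332928  0.98798449  0.01941072]
 [ 0.74651909  0.12868076 -0.65280204]
 [-0.64745608 -0.0856032  -0.75727982]] [ 100.66883932 -406.31849523 1326.38544435]
top [[495.74236474   0.         322.83080103]
 [  0.         495.74236474 238.81334799]
 [  0.           0.           1.        ]] [[ 7.78060496e-02 -9.96968048e-01  9.64755632e-04]
 [-9.72005712e-01 -7.60730407e-02 -2.22301122e-01]
 [ 2.21700507e-01  1.63586241e-02 -9.74977580e-01]] [-47.67889221 618.35110281 826.42379607]
[[ 2.18214312e-05 -9.70478385e-01 -2.41188110e-01  6.58356352e+01]
 [ 9.99999766e-01 -1.43635372e-04  6.68426191e-04  7.83452969e-01]
 [-6.83336314e-04 -2.41188069e-01  9.70478155e-01 -1.54375299e+02]
 [ 0.00000000e+00  0.00000000e+00  0.00000000e+00  1.00000000e+00]] [[339.76698218   0.         318.62040624]
 [  0.         339.76698218 242.27162017]
 [  0.           0.           1.        ]]
{'time': 0.15, 'qpos': array([-1.27590485,  0.32164367, -0.07007338,  1.45140446,  0.02262538,
        1.3708063 , -0.05687201]), 'joint_vel': array([-0.00200269, -0.0013144 ,  0.00046867, -0.00348257, -0.0014638 ,
        0.00095834,  0.00021203]), 'tau': array([ 6.21443547e-06, -4.91795254e+01, -4.04621065e-01, -3.12876606e+01,
       -6.40540710e-02,  4.05347056e-02,  1.08853010e-04]), 'eef_pos': array([180.07064261, 624.12934026, 229.71369648]), 'tcp_rot': array([-4.56052061e-05,  1.39911741e-01,  9.90163704e-01, -7.36521180e-04]), 'ft_force': array([0.18216994, 0.12598334, 0.26281474]), 'ft_torque': array([-0.04004223,  0.00181696, -0.03655538]), 'gripper_force': 0.0, 'gripper_width': 1.002115859118028}
```

View pics/scene0.png

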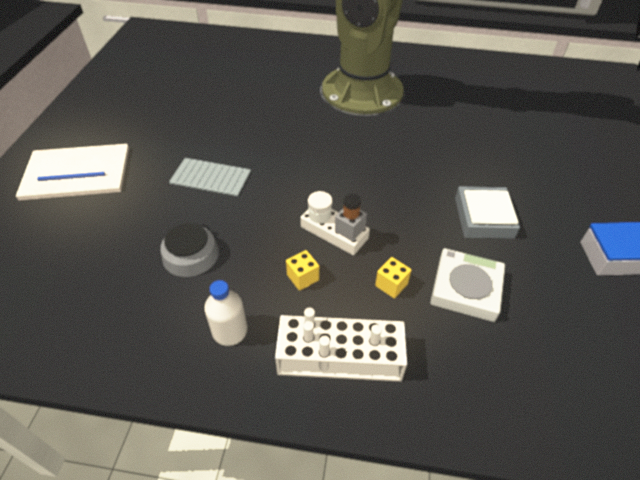

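View pics/top0.png

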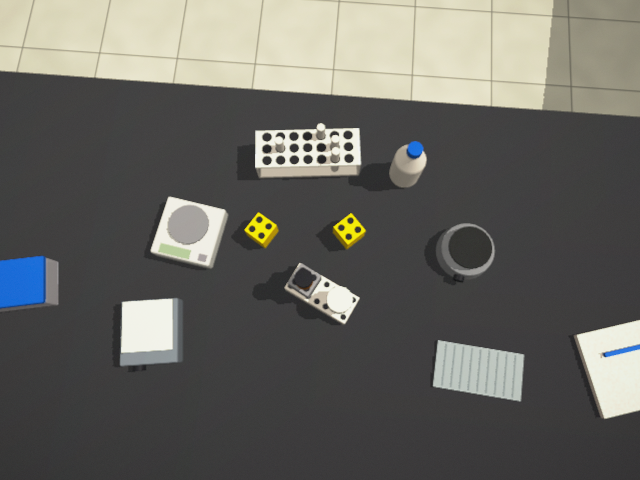

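Candidates in the top view:
- **Insert:** grey with the pot on it at (305,281). The yellow look-alikes at (261,230) and (349,231) stay put.
- **Jar:** white at (340,300). The wash bottle at (408,165) is not it.
- **Hotplate:** white square at (150,330). The blue box at (20,282) and the notebook at (615,370) are decoys.
- **Balance pan:** (188,224).
- **Mixer:** (469,247).
- **Mat:** (479,371).

```bash
cat > h.py <<'E'
from workcell import *
import cv2, numpy as np
def cast(d,uv,z,pose=None):
    """pixels -> world points on plane z"""
    uv=np.atleast_2d(np.array(uv,float)); r=np.c_[uv,np.ones(len(uv))]@np.linalg.inv(d["mtx"]).T
    if pose is None: R=d["R"].T; c=-R@d["t"]
    else: R,c=pose
    w=r@R.T; return (c+w*((z-c[2])/w[:,2])[:,None])[:,:2]
def wpose(d,s):
    from scipy.spatial.transform import Rotation as Ro
    q=s["tcp_rot"]; T=np.eye(4); T[:3,:3]=Ro.from_quat([q[1],q[2],q[3],q[0]]).as_matrix(); T[:3,3]=s["eef_pos"]
    M=T@d["mount"]; return M[:3,:3],M[:3,3]
def flood(img,seed,tol):
    m=np.zeros((img.shape[0]+2,img.shape[1]+2),np.uint8)
    cv2.floodFill(cv2.GaussianBlur(img,(3,3),0),m,seed,0,(tol,)*3,(tol,)*3,4|cv2.FLOODFILL_MASK_ONLY|cv2.FLOODFILL_FIXED_RANGE|(255<<8))
    c=max(cv2.findContours(m[1:-1,1:-1],cv2.RETR_EXTERNAL,cv2.CHAIN_APPROX_NONE)[0],key=cv2.contourArea)
    return cv2.convexHull(c)[:,0,:]
def quat(yaw):
    """tool down, jaw (tool y) line at angle yaw from world y"""
    return np.array([0,-np.sin(yaw/2)*1,np.cos(yaw/2),0]) if False else np.array([0.,np.cos((yaw+np.pi)/2),np.sin((yaw+np.pi)/2),0.])
E
python3 - <<'E'
from h import *
d=get_image("top"); im=np.ascontiguousarray(d["color"]); print("cam",-d["R"].T@d["t"])
big=im.copy()
for n,s,z,t in(("pan",(188,218),42,28),("mixer",(469,245),48,22),("hot",(150,325),46,40),("mat",(479,375),6,45),("jar",(340,298),75,40),("rackx",(262,155),58,40)):
    h=flood(im,s,t); p=cast(d,h,z).astype(np.float32)
    r=cv2.minAreaRect(p); b=cv2.boxPoints(r); e=b[1]-b[0]; f=b[2]-b[1]
    l=e if np.linalg.norm(e)>np.linalg.norm(f) else f
    print(n,np.round(r[0],1),np.round(r[1],1),"long-axis deg",round(np.degrees(np.arctan2(l[1],l[0])),1)); cv2.polylines(big,[h.reshape(-1,1,2)],1,(255,0,0))
c=big[255:335,270:370]; cv2.imwrite("pics/t1.png",np.vstack([cv2.resize(big[180:420,100:540],None,fx=1.6,fy=1.6)[:, :700],]) [:,:,::-1])
cv2.imwrite("pics/t2.png",cv2.resize(im[255:335,270:370],None,fx=7,fy=7,interpolation=cv2.INTER_CUBIC)[:,:,::-1])
E
```

```text
cam [421.53193551 -14.01363969 943.25081451]
pan [634.  256.2] [74.2 76.7] long-axis deg -57.2
mixer [ 630.4 -270.5] [76.1 78.3] long-axis deg -59.0
hot [443.7 301.6] [88.6 88.9] long-axis deg -81.7
mat [ 412. -301.] [159.   83.3] long-axis deg 85.1
jar [517.5 -28.8] [73.5 43.2] long-axis deg 64.9
rackx [799.1  44. ] [ 73.4 197. ] long-axis deg -83.9
```

View pics/t2.png

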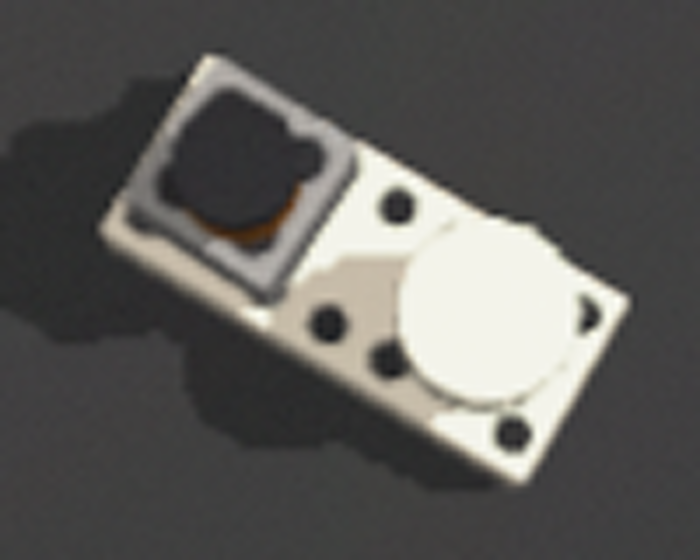

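View pics/t1.png

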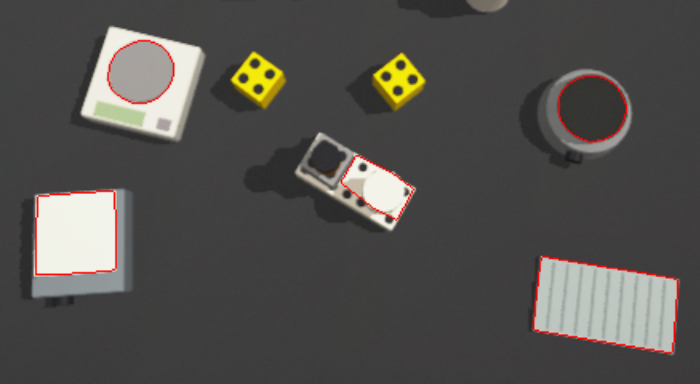

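Run:
```python
from h import *
d=get_image("top")
o=lambda u,v:(270+u/7,255+v/7)
f=lambda p,z:print(np.round(cast(d,p,z),1).tolist())
f([o(230,155)],113); f([o(488,312)],75); f([o(212,55),o(355,160),o(278,300),o(125,205),o(242,180)],75)
f([o(630,300),o(525,470),o(110,215)],30)
f([(261,230),(349,231)],45); f([(415,149)],130); f([(405,180)],0)
q=sense()["qpos"]
C=np.array([528,-8.])
for y in(-115,65,-90,0):
  for p in([*C,215],[*C,12],[634,256,53],[630,-270,62],[444,302,62],[412,-301,17]):
    j=inverse_kinematics(np.array(p),quat(np.radians(y))); print(y,p,None if j is None else np.round(j,2)[[0,6]])
j=np.array(reach([*C,215],quat(np.radians(-25)))) if 0 else None
reach([*C,200],quat(np.radians(-115+90)))
s=sense(); w=get_image("wrist"); cv2.imwrite("pics/w1.png",w["color"][:,:,::-1]); np.savez("w1.npz",**w,**s); print(s["time"],s["eef_pos"])
```

```text
[[541.5, 28.4]]
[[512.7, -37.3]]
[[572.2, 37.1], [548.2, -1.2], [511.6, 15.2], [532.4, 55.5], [540.9, 26.7]]
[[523.5, -75.5], [477.3, -51.0], [535.1, 62.8]]
[[633.6, 117.4], [644.5, -46.4]]
[[780.3, -149.1]]
[[769.5, -153.1]]
-115 [np.float64(528.0), np.float64(-8.0), 215] [-0.37 -0.45]
-115 [np.float64(528.0), np.float64(-8.0), 12] [-0.68 -0.22]
-115 [634, 256, 53] [-0.79 -0.66]
-115 [630, -270, 62] [-0.25  0.3 ]
-115 [444, 302, 62] [-0.95 -1.01]
-115 [412, -301, 17] [-0.45  0.67]
65 [np.float64(528.0), np.float64(-8.0), 215] [1.03 2.51]
65 [np.float64(528.0), np.float64(-8.0), 12] [0.94 2.18]
65 [634, 256, 53] [-0.5   2.32]
65 [630, -270, 62] [1.13 2.57]
65 [444, 302, 62] [-0.7   2.07]
65 [412, -301, 17] [-0.34 -2.6 ]
-90 [np.float64(528.0), np.float64(-8.0), 215] [-0.43 -0.01]
-90 [np.float64(528.0), np.float64(-8.0), 12] [-0.67  0.21]
-90 [634, 256, 53] [-0.75 -0.25]
-90 [630, -270, 62] [-0.23  0.72]
-90 [444, 302, 62] [-0.93 -0.57]
-90 [412, -301, 17] [-0.19  0.86]
0 [np.float64(528.0), np.float64(-8.0), 215] [-0.59  1.57]
0 [np.float64(528.0), np.float64(-8.0), 12] [-0.59  1.74]
0 [634, 256, 53] [-0.61  1.25]
0 [630, -270, 62] [-0.22  2.28]
0 [444, 302, 62] [-0.78  0.96]
0 [412, -301, 17] [-0.44  2.65]
2.8083 [528.17727967  -6.75663525 199.9640566 ]
```

View pics/w1.png

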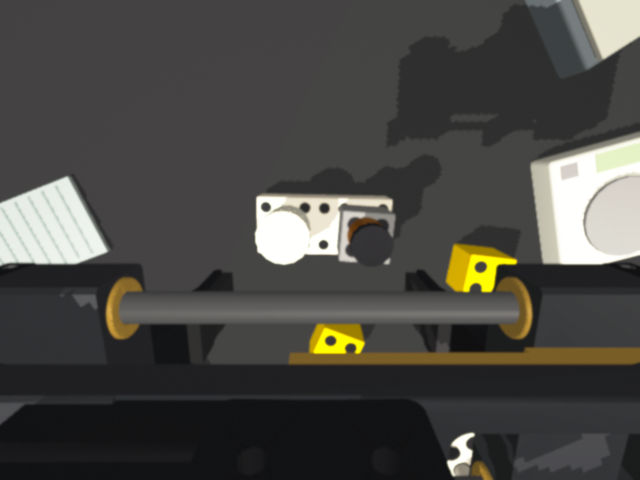

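The wrist view shows the jar top at (283,238), the pot cap at (370,244) and the insert under it. The block's back edge runs along row 195, columns 257–392. I'll cross-check this against the top view.

Run:
```python
from h import *
w=dict(np.load("w1.npz")); im=np.ascontiguousarray(w["color"]); P=wpose(w,w)
f=lambda p,z:np.round(cast(w,p,z,P),1).tolist()
g=cv2.cvtColor(im,cv2.COLOR_RGB2GRAY)
m=((g<70).astype(np.uint8)*255); m[:,:345]=0;m[:,398:]=0;m[:218]=0;m[268:]=0
h=flood(im,(371,248),20); (c,r)=cv2.minEnclosingCircle(h); print("pot",c,r,f([c],113))
h=flood(im,(283,245),14); (c,r)=cv2.minEnclosingCircle(h); print("jar",c,r,f([c],75))
print("insert corners",f([(343,207),(394,210),(390,264),(339,261)],75))
print("block back edge",f([(257,195),(392,196)],30))
cv2.imwrite("pics/w1c.png",cv2.resize(im[180:280,240:410],None,fx=4.5,fy=4.5,interpolation=cv2.INTER_CUBIC)[:,:,::-1])
```

```text
pot (316.0, 239.5) 396.505126953125 [[520.4, -4.3]]
jar (297.0, 224.5) 47.151451110839844 [[510.2, -17.3]]
insert corners [[512.9, 23.5], [533.0, 60.8], [575.0, 40.3], [554.1, 1.5]]
block back edge [[475.2, -45.7], [530.1, 70.4]]
```

View pics/w1c.png

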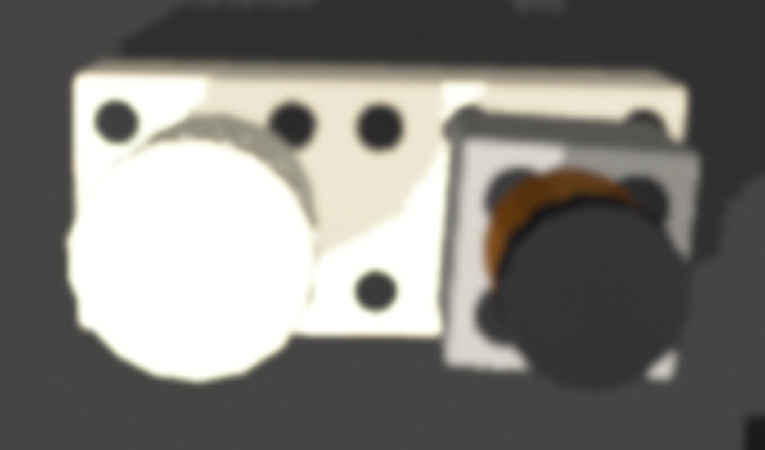

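Run:
```python
from h import *
w=dict(np.load("w1.npz")); P=wpose(w,w)
o=lambda u,v:(240+u/4.5,180+v/4.5)
f=lambda p,z:np.round(cast(w,p,z,P),1)
print("pot",f([o(594,292)],113),"jar",f([o(191,261)],75)); c=f([o(462,138),o(700,153),o(677,380),o(443,366)],75); print("ins",c.tolist(),c.mean(0))
b=f([o(75,80),o(688,88),o(440,335)],30); print("block",b.tolist(),np.degrees(np.arctan2(*(b[1]-b[0])[::-1])))
a=c[1]-c[0];print("ins ang",np.degrees(np.arctan2(a[1],a[0])))
q=sense()["qpos"]; print(q.round(2))
for y in (-25,-45,-90,-115):
  for p in([540,28,86],[634,256,55],[512,-37,45],[630,-270,64],[444,302,64],[412,-301,20]):
    j=inverse_kinematics(np.array(p),quat(np.radians(y))); print(y,p,None if j is None else np.round(j,2))
```

```text
pot [[541.4  31.3]] jar [[515.5 -33.5]]
ins [[515.6, 22.0], [536.6, 60.7], [575.6, 40.5], [554.2, 1.0]] [545.5   31.05]
block [[477.4, -47.2], [533.6, 69.9], [561.1, -0.0]] 64.36217559547062
ins ang 61.514163910233044
[-0.64  0.08  0.64  1.82 -0.05  1.26  1.15]
-25 [540, 28, 86] [-0.65  0.24  0.61  1.91 -0.16  1.04  1.17]
-25 [634, 256, 55] [-0.77  0.55  0.48  1.56 -0.27  1.1   0.9 ]
-25 [512, -37, 45] [-0.57  0.24  0.65  2.01 -0.18  0.95  1.31]
-25 [630, -270, 64] [-0.2   0.63  0.79  1.56 -0.48  1.16  1.83]
-25 [444, 302, 64] [-1.01  0.24  0.41  1.93 -0.11  0.99  0.58]
-25 [412, -301, 20] [-0.3   0.38  1.01  2.04 -0.41  0.93  2.06]
-45 [540, 28, 86] [-0.66  0.24  0.63  1.91 -0.16  1.04  0.82]
-45 [634, 256, 55] [-0.78  0.55  0.49  1.56 -0.28  1.1   0.56]
-45 [512, -37, 45] [-0.58  0.24  0.67  2.01 -0.19  0.95  0.97]
-45 [630, -270, 64] [-0.2   0.63  0.8   1.56 -0.48  1.16  1.48]
-45 [444, 302, 64] [-1.    0.24  0.4   1.93 -0.11  0.99  0.23]
-45 [412, -301, 20] [-0.31  0.39  1.03  2.04 -0.42  0.94  1.72]
-90 [540, 28, 86] [-0.71  0.25  0.68  1.91 -0.18  1.04  0.05]
-90 [634, 256, 55] [-0.85  0.57  0.58  1.56 -0.34  1.11 -0.19]
-90 [512, -37, 45] [-0.62  0.25  0.72  2.01 -0.2   0.95  0.2 ]
-90 [630, -270, 64] [-0.22  0.64  0.82  1.56 -0.5   1.16  0.71]
-90 [444, 302, 64] [-1.01  0.24  0.4   1.93 -0.11  0.99 -0.55]
-90 [412, -301, 20] [-0.34  0.41  1.07  2.04 -0.45  0.94  0.96]
-115 [540, 28, 86] [-0.73  0.25  0.72  1.91 -0.19  1.04 -0.37]
-115 [634, 256, 55] [-0.88  0.59  0.63  1.56 -0.37  1.11 -0.6 ]
-115 [512, -37, 45] [-0.65  0.26  0.75  2.01 -0.22  0.95 -0.23]
-115 [630, -270, 64] [-0.23  0.65  0.84  1.56 -0.51  1.17  0.28]
-115 [444, 302, 64] [-1.03  0.24  0.43  1.93 -0.12  0.99 -0.98]
-115 [412, -301, 20] [-0.28  0.37  0.99  2.04 -0.39  0.93  0.48]
```

```bash
cat >> h.py <<'E'
def pick(xy,z,yaw,force,top=190,clear=None):
    q=quat(np.radians(yaw)); reach([*xy,top],q); servo_line([*xy,z+25],feed=250); servo_line([*xy,z],feed=80)
    close(force); hold(.2); s=sense(); print("grip",round(s["gripper_width"]*87,1),s["gripper_force"],s["eef_pos"].round(1),s["ft_force"].round(1))
    servo_line([*xy,z+15],feed=60); servo_line([*xy,top],feed=250)
    s=sense(); print("held",round(s["gripper_width"]*87,1),s["ft_force"].round(1),"t",s["time"])
def place(xy,z,yaw,top=200):
    q=quat(np.radians(yaw)); reach([*xy,top],q); servo_line([*xy,z+20],feed=250); servo_line([*xy,z],feed=40); hold(.3)
    s=sense(); print("at",s["eef_pos"].round(1),s["ft_force"].round(1))
    release(); hold(.3); servo_line([*xy,z+50],feed=100); servo_line([*xy,top],feed=250)
    print("t",sense()["time"])
E
python3 - <<'E'
from h import *
pick([541.4,29.8],87,-115,15,210)
place([634,256.2],54.5,-115)
reach([514,-35.4,200],quat(np.radians(-25)))
for n in("top","wrist"):
    s=sense(); d=get_image(n); cv2.imwrite(f"pics/{n}2.png",d["color"][:,:,::-1]); np.savez(n+"2.npz",**d,**s)
E
```

```text
grip 31.5 14.999784459359944 [541.4  29.8  87. ] [-0.1  0.5  0.2]
held 31.6 [-0.2  0.6 -2. ] t 7.4333
at [634.  256.2  54.5] [-0.1  0.5 -0.6]
t 12.6167
```

View pics/wrist2.png

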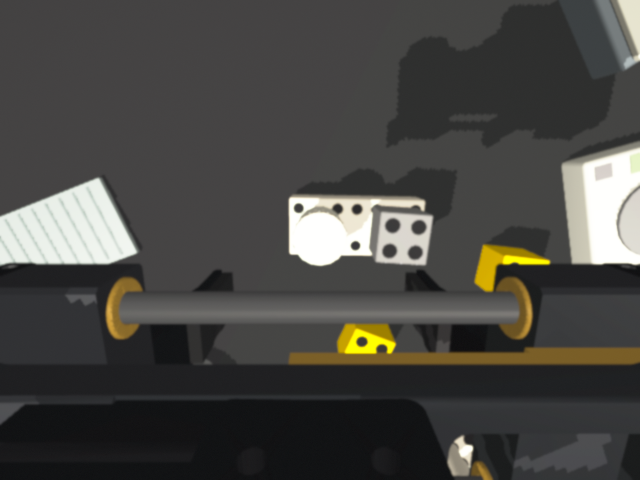

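The pot is off the insert (top ~ (402,236)), and the jar (320,237) hasn't moved. Next come the jar and the insert.

Run:
```python
from h import *
pick([514,-35.4],45.5,-115,20,190)
place([630.4,-270.5],64,-115)
pick([543,29.5],45.5,-116,30,190)
place([443.7,301.6],62,-81)
b=np.array([526,-5.])
reach([*b,200],quat(np.radians(-25)))
for n in("top","wrist"):
    s=sense(); d=get_image(n); cv2.imwrite(f"pics/{n}3.png",d["color"][:,:,::-1]); np.savez(n+"3.npz",**d,**s)
```

```text
grip 45.3 19.9885882018134 [514.1 -35.4  45.6] [-0.1 -0.5 -0.1]
held 45.7 [-0.6  0.  -1.6] t 18.875
at [ 630.4 -270.5   64. ] [-0.1  0.3 -0.2]
t 23.8667
grip 44.0 29.64636860709053 [543.2  29.5  45.6] [ 0.7 -0.1 -1.1]
held 43.8 [-0.8 -0.2 -2.3] t 28.2083
at [443.7 301.6  62. ] [ 0.   1.1 -2.5]
t 33.325
```

View pics/wrist3.png

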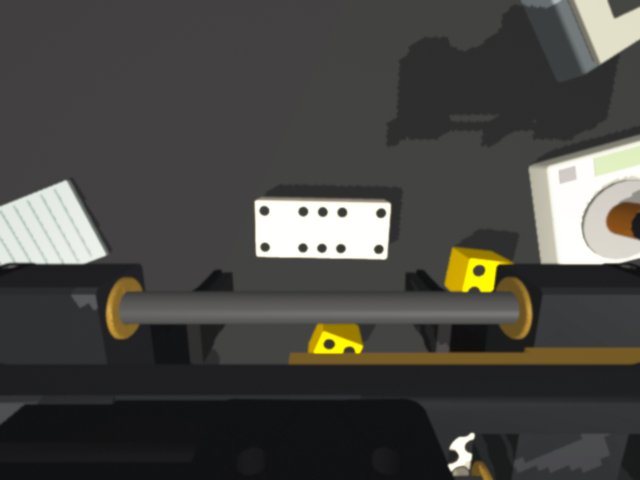

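View pics/top3.png

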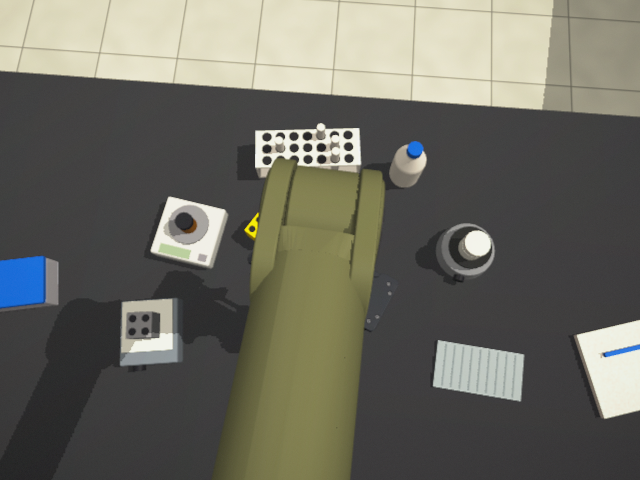

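The block is bare in the wrist view, about (322,229). In the top view the pot is at (184,221), the jar at (478,243) and the insert at (139,325), all standing. I'll measure the placements and take the block across.

```bash
cat > m.py <<'E'
from h import *
w=dict(np.load("wrist3.npz")); im=np.ascontiguousarray(w["color"]); P=wpose(w,w)
h=flood(im,(290,230),60); r=cv2.minAreaRect(cast(w,h,30,P).astype(np.float32)); b=cv2.boxPoints(r); e,f=b[1]-b[0],b[2]-b[1]
l=e if np.linalg.norm(e)>np.linalg.norm(f) else f; ang=np.degrees(np.arctan2(l[1],l[0]))%180
print("block",np.round(r[0],1),np.round(r[1],1),ang)
d=dict(np.load("top3.npz"))
for n,u,z in(("pot",(184,221),80),("jar",(478,243.5),93),("ins",(140,325),91)): print(n,cast(d,u,z).round(1))
E
python3 m.py
```

```text
block [529.1  -1. ] [129.   55.4] 63.914463
pot [[631.1 252.2]]
jar [[ 627.7 -272. ]]
ins [[441.7 297.7]]
```

Run:
```python
from h import *
pick([528,-2],11,-116,40,150)
place([412,-301],17.5,-94.8,150)
reach([480,0,250],quat(np.radians(-90)))
move_joints([-1.276,0.321,-0.07,1.45,0.023,1.371,-0.057])
for n in("top","scene"):
    d=get_image(n); cv2.imwrite(f"pics/{n}4.png",d["color"][:,:,::-1])
    if n=="top":
        im=np.ascontiguousarray(d["color"])
        for nm,z,dz in(("mat",(479,371),0),):
            for tol in(40,60):
                h=flood(im,(487,375),tol); r=cv2.minAreaRect(cast(d,h,36).astype(np.float32)); print(np.round(r[0],1),np.round(r[1],1),r[2])
print(sense()["time"])
```

```text
grip 55.7 39.99992944300175 [528.2  -2.   11.1] [ 0.5 -0.1  2.2]
held 55.6 [-0.6  0.7 -3.1] t 39.1333
at [ 412.  -301.    17.5] [-0.3 -1.1 -3. ]
t 44.1583
[ 411.3 -302.6] [128.7  55.9] 84.72808074951172
[ 411.6 -299.9] [135.6  76.4] 85.11459350585938
47.95
```

View pics/top4.png

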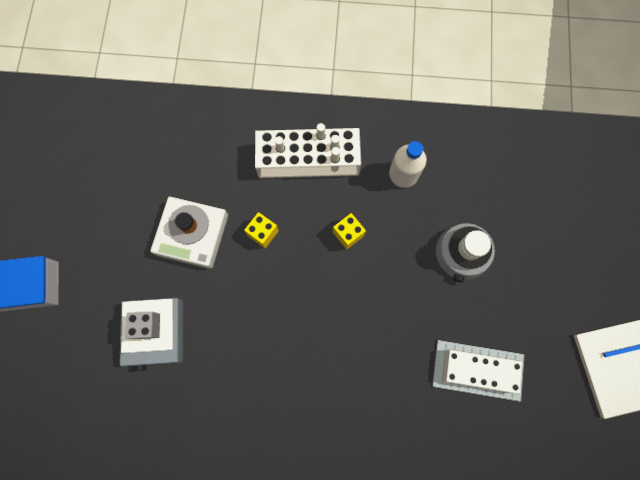

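View pics/scene4.png

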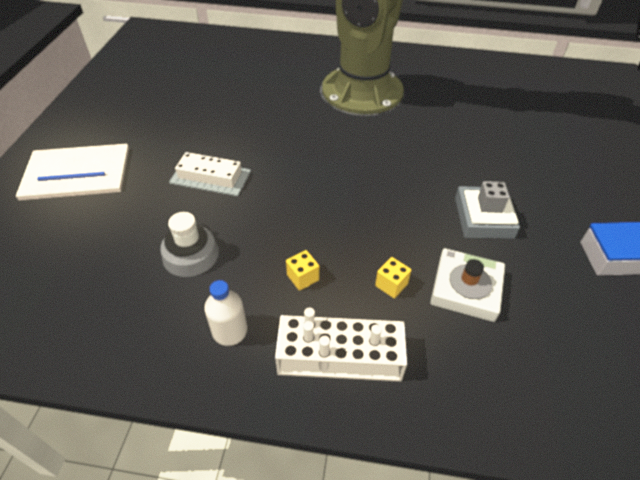

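The top view shows the pot (184,221), jar (478,243), insert (141,325) and block (484,371) centred on their places. The scene view shows all four upright. The rack and wash bottle are where they started.

```bash
python3 -c "
from workcell import *
print(close_job())"
```

```text
the job is handed in; nothing more can be done
None
```

I handed the job in at about 48 s of the 104 s allowed: the pot is on the balance, the jar on the mixer, the insert on the hotplate and the tube block along the mat, all upright and about 5 mm or less off centre by the cameras, with the rack and wash bottle untouched; no verdict came back.

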